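# Close the light-curing unit and start it

### The arm

A 6-joint arm with a two-finger parallel gripper is mounted at the origin on the work surface. World frame = base frame: x ahead of the robot, y to its left, z up, the work surface at z = 0. Lengths are in m, angles in rad, forces in N, time in s.
With the tool pointing down it reaches from about 0.15 to 0.775 m from the base axis. Payload 6.1 kg.
Tool frame: the origin (TCP) lies midway between the tips of the shut fingers; the grasp point (between the pads) lies 19 mm behind it (bot.grasp_offset is the distance from the TCP to the grasp point, in m); z points along the fingers, y is the line along which they close (so a half turn about z gives the same grasp; the last joint's range is limited). The gripper opens to 85 mm and grips with 20 to 120 N. Pads are 22 mm wide; open, the fingers measure 114 mm over their backs; the gripper's body (76 mm by 85 mm) begins 54 mm behind the grasp point. The pads swing forward as they close: fully open they stand 13 mm farther back than shut.
Start: joints at [-1.225, 0.126, -0.04, 1.405, 0, 1.571], TCP at [0.178, -0.494, 0.231] pointing down, gripper open.
Joint ranges: [-2.72, 2.72], [-0.95, 1.95], [-1.27, 1.35], [-1.78, 2.02], [-1.46, 1.47], [-3.14, 3.14]. Speed limits (rad/s): [2.39, 2.39, 3.01, 3.14, 3.14, 3.14].

### API

Orientations are given as a unit quaternion [w, x, y, z].
In Python, from cell import bot, imaging gives the robot as it stands.
- The arm moves only by the shell command python3 -m inch 'ROWS' [FORCE]. ROWS is JSON, a list of rows, each an object with "claw": the closure, from -1 (fully open) to 1 (shut); "travel": the shift along the tool's x, y, z in units of 0.5 m (1.0 is 0.5 m), a list of three; "rotation": the turn, a rotation vector about the tool's x, y, z in units of pi rad (1.0 is pi rad), a list of three. In form: [{"claw": claw, "travel": [x, y, z], "rotation": [wx, wy, wz]}, ...]. A call has 1 to 5 rows; each row shifts and turns the commanded pose from where the row before left it, along the tool's axes as they then stand; what a row does not reach is not made up. A row lasts 1/12 s, in which the tool goes at most 41.7 mm and 7.16 degrees, less where a joint would pass 70% of its speed; a pose out of reach is approached as far as the arm can. A call with a number of a shift or a turn outside -1 to 1 is refused whole. A call with a gripper value outside its range is refused whole. The fingers move at their own pace and stop on an object; FORCE is the grip in N (left out, the last holds). Time passes only in rows, so rows that do not move let the fingers close. It gives the time, the measured TCP pose, the force, the opening and the grip force at its end, in the units of the state.
- bot.read_state(): the state, without advancing time (a new reading comes with each control period).
- imaging.camera(name): name is "side" or "top" or "wrist"; returns (picture, depth): 420x560x3 uint8, red, green, blue; 420x560 float32, m along the optical axis (not along the pixel's ray), 0 where there is no reading.
- imaging.calibration(name): a dict with "fx", "fy", "cx", "cy" (pixels), "D" ([k1, k2, p1, p2, k3] as OpenCV has them; the pictures are not rectified), "origin" and "rotation" of the camera in the world. Camera axes: x right, y down, z forward; pixel columns grow to the right and rows downward; lengths in m; the calibration is good to about 2 mm. A picture is of the moment at which its call begins: read the wrist's pose just before it. calibration takes no time and is no camera call; for the wrist camera it gives the pose at the moment of the call.
- bot.hand_in(): hands the job in; it is judged then, once.
The state is a dict: "t": time; "joint_pos": joint angles; "qd": joint speeds; "tau": joint torques, N m; "tool_pos": TCP position; "tool_rot": TCP orientation; "force": force on the tool from outside, world axes, zero at the start; "torque": the same for the moment, N m; "gripper_width": finger opening in m; "finger_force": force on a finger pad.
Only numpy, scipy, OpenCV 4.12 (cv2) and the standard library are available. Lean on these libraries where they do the work, as an engineer would, in place of code of your own. Each camera call takes 0.05 s, during which the arm holds its last target. There are 200 camera calls.

### The job

Get the curing unit running with the fingertips alone: push its drawer, with the jaw model in it, fully home without slamming it, push the amber hatch on its roof down flat, and only when both are shut press the green start button all the way down. Nothing is to be picked up or carried: do not touch the jaw model or let it tip over, do not press the red stop button, and leave the pump bottle, the beaker and the jar standing where they are. Finish clear of everything.

Things in the scene. Friction and masses are not known exactly. Their poses are not given: they have to be found in the camera images.
- unit: The light-curing unit, a white box fixed to the worktop, 200 mm deep (its x) by 220 mm wide (its y) by 90 mm high; origin at the centre of its underside. Its front, with the blue drawer, faces its own -x (towards the robot, give or take its yaw); its roof, 90 mm up, is flat. Along the front 70 mm of the roof sit the two buttons, at the left and right; the hatch lies behind them.
- drawer (a joint): How far the drawer stands open, m: 0 fully home, 0.09 at the far stop. It slides along the unit's x axis, is pushed shut towards the unit's +x, drags with about 2 N, and stays where it is left.
- drawer_front (a point): Centre of the outer (-x) face of the blue drawer front, 45 mm above the worktop. The front is a plain upright panel without a handle, 180 mm wide, from 14 to 76 mm above the worktop, 12 mm thick; behind it is an open-topped tray 145 mm wide with walls up to 46 mm above the worktop. When home this point is 112 mm ahead (-x) of the unit's centre.
- hatch (a joint): Opening angle of the amber hatch, rad: 0 shut flat on the roof, 1.2 at the stop. Friction in the hinge keeps it where it is left; a push of 1 to 2 N moves it.
- hatch_hinge (a point): Middle of the hatch's hinge line, at roof height, 75 mm behind (+x of) the unit's centre; the line runs along the unit's y. The hatch is a stiff amber panel with a dark rim, 115 mm wide and reaching 105 mm from the hinge towards the unit's front, 6 mm thick with a raised rim to 9 mm; the near edge swings up as it opens, so it can be pushed down from above.
- hatch_edge (a point): Middle of the free edge of the hatch, on its upper face, 105 mm from the hinge.
- start (a joint): Travel of the green start button, m: 0 up, 0.006 fully down; it springs back, and takes about 5 N to hold fully down.
- start_top (a point): Centre of the top of the green start button, a round cap 26 mm across in a black housing 42 mm across and 12 mm high, its top 22 mm above the roof, on the front part of the unit's roof, on the left or on the right; it is pressed straight down.
- stop (a joint): Travel of the red stop button, m: 0 up, 0.006 fully down. Not to be pressed.
- stop_top (a point): Centre of the top of the red stop button, the same as the green one, at the other end of the front part of the roof.
- jaw_center (a point): Centre, half-way up, of the loose jaw model in the drawer: a clay-red plaster base with white teeth, 47 mm by 46 mm, 23 mm high, about 90 g, standing upright on the tray floor.
- pump: White pump bottle with a blue band, 60 mm across and 156 mm high, loose; origin at the centre of its underside.
- beaker: Open steel beaker, 64 mm across and 75 mm high, loose; origin at the centre of its underside.
- jar: Amber jar with a white cap, 52 mm across and 60 mm high, loose; origin at the centre of its underside.
Not all that is in view belongs to the job. Leave any blue or turquoise look-alike of the jar alone.

How it is judged:
By the outcome, as a careful person would: the job done as asked, in the order asked, and still so for the second after the job is handed in, with the robot touching nothing.
It also fails if it takes over 45 s, if anything falls off the work surface, if the arm or the gripper's body presses on something with over 40 N, if the wrist force passes 120 N, or if a joint passes its speed limit or range.

## Working session

There is one attempt and no reset: what is moved stays moved. The work goes in short steps, Python scripts to look and compute and a shell command to move; the robot and the scene stay as the last step left them, time stands still between calls to the robot, and variables do not carry over. Pictures are saved under pics/ and viewed, at most 10 in all, crops included, and the job is handed in when it is done.

```bash
mkdir -p pics; ls; python3 - <<'E'
from cell import bot, imaging
import cv2,numpy as np
for n in ("top","side"):
    p,d=imaging.camera(n); np.savez(f"{n}.npz",p=p,d=d); cv2.imwrite(f"pics/{n}0.png",p[:,:,::-1])
    c=imaging.calibration(n); print(n,c)
s=bot.read_state(); print({k:np.round(s[k],3) for k in s})
E
```

```text
pics
top {'fx': 455.4435386596334, 'fy': 455.4435386596334, 'cx': 279.1407963198705, 'cy': 206.21399583128857, 'D': array([-0.13986444,  0.        ,  0.        ,  0.        ,  0.        ]), 'origin': array([0.41655266, 0.00926598, 1.05365455]), 'rotation': array([-0.05569394,  0.70859156, -0.70039537,  0.06513456])}
side {'fx': 507.70184686832727, 'fy': 507.70184686832727, 'cx': 289.9900178094017, 'cy': 214.2904454554087, 'D': array([-0.01025131,  0.        ,  0.        ,  0.        ,  0.        ]), 'origin': array([ 0.21100271, -0.42816285,  0.84448405]), 'rotation': array([-0.29941894,  0.89590157, -0.30848643,  0.11200358])}
{'t': np.float64(0.1), 'joint_pos': array([-1.225,  0.126, -0.041,  1.405, -0.   ,  1.571]), 'qd': array([ 0.   , -0.   ,  0.003, -0.001,  0.   ,  0.002]), 'tau': array([-1.0000e-03, -4.3690e+01,  3.5361e+01,  1.4000e-02,  0.0000e+00,
        0.0000e+00]), 'tool_pos': array([ 0.178, -0.494,  0.231]), 'tool_rot': array([-0.001,  0.985,  0.172, -0.   ]), 'force': array([-0.782,  0.157, -0.676]), 'torque': array([ 0.009, -0.003,  0.028]), 'finger_force': np.float64(0.0), 'gripper_width': np.float64(0.086)}
```

View pics/top0.png

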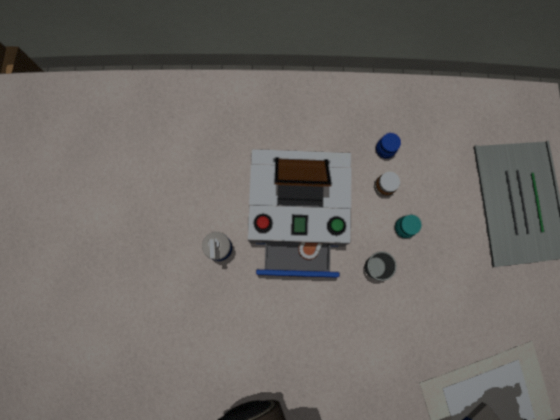

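View pics/side0.png

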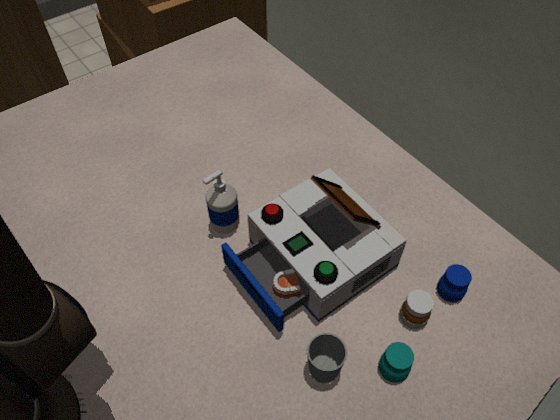

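The top view shows the unit at columns 250–352, rows 150–243. Red is at (263,223), green at (337,226), the blue drawer front runs along row 273 (columns 257–338), and the hatch is open around (302,172). The pump is at (217,247) and the beaker at (380,267). The side view agrees: the hatch is well up and the jaw is in the drawer at (287,284).

```bash
cat > h.py <<'E'
import cv2,numpy as np
from cell import imaging
from scipy.spatial.transform import Rotation as R
def rays(n,uv,c=None):
    c=c or imaging.calibration(n)
    K=np.array([[c['fx'],0,c['cx']],[0,c['fy'],c['cy']],[0,0,1]])
    p=cv2.undistortPoints(np.float64(uv).reshape(-1,1,2),K,c['D'])[:,0]
    q=c['rotation']; M=R.from_quat([q[1],q[2],q[3],q[0]]).as_matrix()
    return c['origin'],np.c_[p,np.ones(len(p))]@M.T
def plane(n,uv,z,c=None):
    o,r=rays(n,uv,c); return o+r*((z-o[2])/r[:,2])[:,None]
def cloud(n,m,d,c=None):
    v,u=np.nonzero(m&(d>0)); o,r=rays(n,np.c_[u,v],c); return o+r*d[v,u][:,None]
def mask(p,lo,hi):
    return cv2.inRange(cv2.cvtColor(p,cv2.COLOR_RGB2HSV),np.array(lo),np.array(hi))>0
def box(m,x0,x1,y0,y1):
    k=np.zeros_like(m);k[y0:y1,x0:x1]=1;return m&k
E
python3 - <<'E'
from h import *
np.set_printoptions(precision=4,suppress=True)
z=np.load('top.npz');p,d=z['p'],z['d']
g=box(mask(p,(40,100,50),(80,255,255)),322,352,212,240)
r=box(mask(p,(0,150,80),(8,255,255)),250,278,208,238)
b=box(mask(p,(105,120,60),(130,255,255)),245,350,255,285)
a=box(mask(p,(3,120,30),(25,255,255)),268,336,152,192)
P={}
for n,m,h in(('g',g,.112),('r',r,.112)):
    v,u=np.nonzero(m);uv=[[(u.min()+u.max())/2,(v.min()+v.max())/2]]
    P[n]=plane('top',uv,h)[0];print(n,m.sum(),uv,P[n],np.median(cloud('top',m,d),0))
B=cloud('top',b,d);print('blue',len(B),B.min(0),B.max(0),B.mean(0))
Bt=B[B[:,2]>.068];print(len(Bt)); cv,x=None,np.polyfit(Bt[:,1],Bt[:,0],1);print('front slope x(y)',x, Bt[:,1].min(),Bt[:,1].max())
A=cloud('top',a,d);print('amber',len(A),A.min(0),A.max(0),np.percentile(A,[2,98],axis=0))
yx=P['g']-P['r'];print('yaw from buttons',np.arctan2(yx[0],-yx[1]),np.linalg.norm(yx[:2]))
roof=cloud('top',box(d>0,245,358,145,248),d);roof=roof[abs(roof[:,2]-.09)<.006]
print(cv2.minAreaRect(np.float32(roof[:,:2]*1000)),np.median(roof[:,2]))
for n,bx in(('pump',(200,235,228,268)),('beaker',(362,398,250,284)),('jar',(376,402,170,198))):
    C=cloud('top',box(d>0,*bx),d);C=C[C[:,2]>.02];print(n,C.min(0),C.max(0))
E
```

```text
g 117 [[np.float64(336.5), np.float64(224.5)]] [ 0.542  -0.1229  0.112 ] [ 0.5422 -0.1239  0.1115]
r 104 [[np.float64(262.5), np.float64(222.0)]] [0.5455 0.0319 0.112 ] [0.5453 0.031  0.112 ]
blue 443 [ 0.4346 -0.1304 -0.0014] [0.4488 0.0429 0.0817] [ 0.4415 -0.0437  0.0739]
419
front slope x(y) [0.0234 0.4426] -0.1304449800194293 0.04289664908502343
amber 1066 [ 0.6118 -0.1002  0.0959] [0.6847 0.005  0.1737] [[ 0.6135 -0.097   0.0992]
 [ 0.6827  0.0009  0.1713]]
yaw from buttons -0.022174248123121503 0.1548458205814913
((608.5159912109375, -47.671607971191406), (219.0261688232422, 201.56558227539062), 88.56055450439453) 0.09022107647035782
pump [0.4685 0.1008 0.0219] [0.5258 0.1604 0.1593]
beaker [ 0.4274 -0.2567  0.0207] [ 0.4901 -0.1951  0.0818]
jar [ 0.6227 -0.2755  0.02  ] [ 0.6731 -0.2268  0.0643]
```

```bash
python3 -m inch '[{"claw":1,"travel":[0,0,0],"rotation":[0,0,0.039]},{"claw":1,"travel":[0,0,0],"rotation":[0,0,0.039]},{"claw":1,"travel":[0,0,0],"rotation":[0,0,0.039]},{"claw":1,"travel":[0,0,0],"rotation":[0,0,0]},{"claw":1,"travel":[0,0,0],"rotation":[0,0,0]}]'
```

```text
t: 0.52
tool_pos: [0.1779, -0.4938, 0.231]
tool_rot: [-0.0, 1.0, -0.009, -0.0]
force: [0.2, -0.7, 0.1]
gripper_width: 0.0254
finger_force: 0.0
```

```bash
python3 -m inch '[{"claw":1,"travel":[0.02,-0.06,0],"rotation":[0,0,0]},{"claw":1,"travel":[0.03,-0.06,0],"rotation":[0,0,0]},{"claw":1,"travel":[0.03,-0.06,0],"rotation":[0,0,0]},{"claw":1,"travel":[0.03,-0.06,0],"rotation":[0,0,0]},{"claw":1,"travel":[0.03,-0.06,0],"rotation":[0,0,0]}]'
```

```text
t: 0.93
tool_pos: [0.2514, -0.3441, 0.2311]
tool_rot: [-0.0, 1.0, -0.01, 0.0]
force: [1.7, -0.5, 0.0]
gripper_width: -0.0002
finger_force: 0.0
```

```bash
python3 -m inch '[{"claw":1,"travel":[0.02,-0.06,0],"rotation":[0,0,0]},{"claw":1,"travel":[0.02,-0.06,0],"rotation":[0,0,0]},{"claw":1,"travel":[0.02,-0.06,0],"rotation":[0,0,0]},{"claw":1,"travel":[0.02,-0.06,0],"rotation":[0,0,0]},{"claw":1,"travel":[0.02,-0.06,0],"rotation":[0,0,0]}]' | grep pos
python3 -m inch '[{"claw":1,"travel":[0.02,-0.06,0],"rotation":[0,0,0]},{"claw":1,"travel":[0.02,-0.06,0],"rotation":[0,0,0]},{"claw":1,"travel":[0.02,-0.06,0],"rotation":[0,0,0]},{"claw":1,"travel":[0.02,-0.06,0],"rotation":[0,0,0]},{"claw":1,"travel":[0.02,-0.05,0],"rotation":[0,0,0]}]'
```

```text
tool_pos: [0.3045, -0.1951, 0.2313]
t: 1.77
tool_pos: [0.3576, -0.0508, 0.2314]
tool_rot: [-0.0, 1.0, -0.009, 0.0]
force: [0.2, -0.6, 0.2]
gripper_width: -0.0001
finger_force: 0.0
```

Down to z ≈ 0.055, centred on the front (y ≈ -0.043).

```bash
python3 -m inch '[{"claw":1,"travel":[0.02,-0.01,0.07],"rotation":[0,0,0]},{"claw":1,"travel":[0.02,-0.005,0.07],"rotation":[0,0,0]},{"claw":1,"travel":[0.02,0,0.07],"rotation":[0,0,0]},{"claw":1,"travel":[0,0,0.07],"rotation":[0,0,0]},{"claw":1,"travel":[0,0,0.07],"rotation":[0,0,0]}]'
python3 -m inch '[{"claw":1,"travel":[0.02,0,0],"rotation":[0,0,0]},{"claw":1,"travel":[0.02,0,0],"rotation":[0,0,0]},{"claw":1,"travel":[0.01,0,0],"rotation":[0,0,0]},{"claw":1,"travel":[0.01,0,0],"rotation":[0,0,0]},{"claw":1,"travel":[0.01,0,0],"rotation":[0,0,0]}]'
```

```text
t: 2.18
tool_pos: [0.388, -0.0456, 0.0548]
tool_rot: [0.0, 1.0, -0.009, 0.0]
force: [0.6, -1.0, 0.4]
gripper_width: -0.0001
finger_force: 0.0
t: 2.6
tool_pos: [0.4257, -0.0469, 0.0588]
tool_rot: [0.0, 1.0, -0.011, 0.002]
force: [-0.4, -0.6, 0.1]
gripper_width: -0.0004
finger_force: 0.0
```

```bash
python3 -m inch '[{"claw":1,"travel":[0.004,0,0.002],"rotation":[0,0,0]},{"claw":1,"travel":[0.005,0,0.002],"rotation":[0,0,0]},{"claw":1,"travel":[0.006,0,0],"rotation":[0,0,0]},{"claw":1,"travel":[0.006,0,0],"rotation":[0,0,0]},{"claw":1,"travel":[0.006,0,0],"rotation":[0,0,0]}]'
python3 - <<'E'
from h import *
p,d=imaging.camera('top')
b=box(mask(p,(105,120,60),(130,255,255)),245,350,225,285)
B=cloud('top',b,d);B=B[B[:,2]>.06];print(len(B),np.median(B,0),B.min(0),B.max(0))
E
```

```text
t: 3.02
tool_pos: [0.4362, -0.047, 0.0544]
tool_rot: [0.0, 1.0, -0.011, -0.0]
force: [-1.8, -0.5, 2.3]
gripper_width: -0.0003
finger_force: 1.1
77 [0.45146463 0.02791924 0.07554784] [0.43582816 0.01016222 0.07204523] [0.45787698 0.04293207 0.51561753]
```

```bash
python3 -m inch '[{"claw":1,"travel":[0.006,0,0],"rotation":[0,0,0]},{"claw":1,"travel":[0.006,0,0],"rotation":[0,0,0]},{"claw":1,"travel":[0.006,0,0],"rotation":[0,0,0]},{"claw":1,"travel":[0.006,0,0],"rotation":[0,0,0]},{"claw":1,"travel":[0.006,0,0],"rotation":[0,0,0]}]'
python3 -m inch '[{"claw":1,"travel":[0.006,0,0],"rotation":[0,0,0]},{"claw":1,"travel":[0.006,0,0],"rotation":[0,0,0]},{"claw":1,"travel":[0.006,0,0],"rotation":[0,0,0]},{"claw":1,"travel":[0.006,0,0],"rotation":[0,0,0]},{"claw":1,"travel":[0.006,0,0],"rotation":[0,0,0]}]'
```

```text
t: 3.48
tool_pos: [0.4515, -0.0473, 0.0543]
tool_rot: [-0.0, 1.0, -0.011, -0.0]
force: [-2.8, -0.5, 0.7]
gripper_width: 0.0002
finger_force: 1.1
t: 3.9
tool_pos: [0.4665, -0.0476, 0.0542]
tool_rot: [0.0, 1.0, -0.011, -0.0]
force: [-1.5, -1.0, 1.3]
gripper_width: 0.0001
finger_force: 1.1
```

```bash
python3 -m inch '[{"claw":1,"travel":[0.006,0,0],"rotation":[0,0,0]},{"claw":1,"travel":[0.006,0,0],"rotation":[0,0,0]},{"claw":1,"travel":[0.004,0,0],"rotation":[0,0,0]},{"claw":1,"travel":[0.003,0,0],"rotation":[0,0,0]},{"claw":1,"travel":[0.002,0,0],"rotation":[0,0,0]}]'
python3 - <<'E'
from h import *
p,d=imaging.camera('side'); cv2.imwrite('pics/side1.png',cv2.resize(p[170:350,190:430,::-1],None,fx=3,fy=3))
E
```

```text
t: 4.32
tool_pos: [0.4769, -0.0478, 0.0543]
tool_rot: [0.0, 1.0, -0.011, -0.0]
force: [-1.6, -0.2, -0.2]
gripper_width: -0.0002
finger_force: 1.0
```

View pics/side1.png

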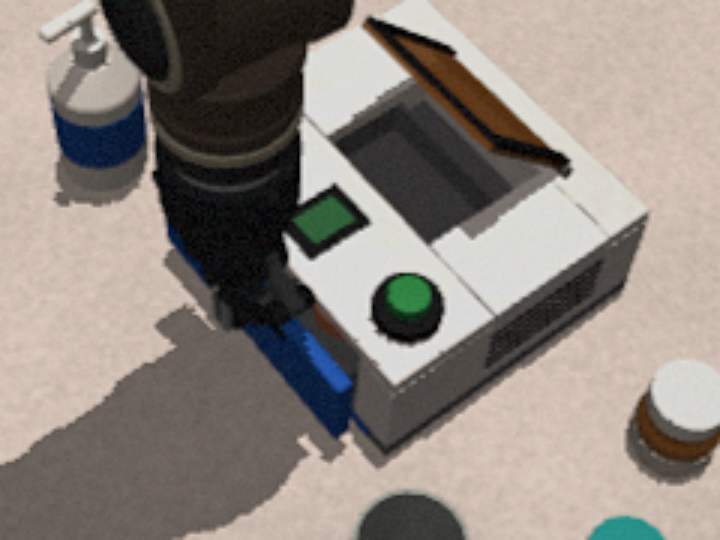

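The crop shows the drawer front (blue, ending at about (340,400)) with a small gap left to the box. Nothing else has been disturbed. I'll push on slowly.

```bash
python3 -m inch '[{"claw":1,"travel":[0.003,0,0],"rotation":[0,0,0]},{"claw":1,"travel":[0.003,0,0],"rotation":[0,0,0]},{"claw":1,"travel":[0.003,0,0],"rotation":[0,0,0]},{"claw":1,"travel":[0.003,0,0],"rotation":[0,0,0]},{"claw":1,"travel":[0.003,0,0],"rotation":[0,0,0]}]'
python3 -m inch '[{"claw":1,"travel":[0.002,0,0],"rotation":[0,0,0]},{"claw":1,"travel":[0.002,0,0],"rotation":[0,0,0]},{"claw":1,"travel":[0.002,0,0],"rotation":[0,0,0]},{"claw":1,"travel":[0.002,0,0],"rotation":[0,0,0]},{"claw":1,"travel":[0.002,0,0],"rotation":[0,0,0]}]'
```

```text
t: 4.78
tool_pos: [0.4843, -0.048, 0.0543]
tool_rot: [0.0, 1.0, -0.011, -0.0]
force: [-2.2, -0.6, -0.9]
gripper_width: 0.0003
finger_force: 1.0
t: 5.2
tool_pos: [0.488, -0.0481, 0.0542]
tool_rot: [0.0, 1.0, -0.011, -0.001]
force: [-9.7, 0.6, 5.5]
gripper_width: 0.0002
finger_force: 4.9
```

```bash
python3 -m inch '[{"claw":1,"travel":[0.002,0,0],"rotation":[0,0,0]},{"claw":1,"travel":[0,0,0],"rotation":[0,0,0]}]'
python3 -m inch '[{"claw":1,"travel":[-0.01,0,0],"rotation":[0,0,0]},{"claw":1,"travel":[-0.04,0,0],"rotation":[0,0,0]},{"claw":1,"travel":[-0.06,0,0],"rotation":[0,0,0]},{"claw":1,"travel":[0,0,-0.07],"rotation":[0,0,0]},{"claw":1,"travel":[0,0,-0.07],"rotation":[0,0,0]}]'
python3 -m inch '[{"claw":1,"travel":[0,0,-0.07],"rotation":[0,0,0]},{"claw":1,"travel":[0,0,-0.07],"rotation":[0,0,0]},{"claw":1,"travel":[0,0,-0.05],"rotation":[0,0,0]},{"claw":1,"travel":[0,0,0],"rotation":[0,0,0]}]'
python3 - <<'E'
from h import *
p,d=imaging.camera('top'); np.savez('top2.npz',p=p,d=d)
cv2.imwrite('pics/top2.png',cv2.resize(p[130:300,190:430,::-1],None,fx=3,fy=3))
b=box(mask(p,(105,120,60),(130,255,255)),240,350,225,285)
B=cloud('top',b,d);B=B[abs(B[:,2]-.074)<.01]
if len(B):print(len(B),np.median(B,0),np.polyfit(B[:,1],B[:,0],1),B.min(0),B.max(0))
E
```

```text
t: 5.37
tool_pos: [0.488, -0.0481, 0.0542]
tool_rot: [0.0, 1.0, -0.011, -0.002]
force: [-10.4, -0.1, 4.7]
gripper_width: 0.0003
finger_force: 5.2
t: 5.78
tool_pos: [0.4296, -0.0462, 0.1212]
tool_rot: [-0.001, 1.0, -0.011, -0.005]
force: [2.3, -0.6, 1.3]
gripper_width: 0.0
finger_force: 0.0
t: 6.12
tool_pos: [0.4383, -0.0471, 0.2253]
tool_rot: [0.0, 1.0, -0.011, 0.005]
force: [0.8, 0.3, -0.1]
gripper_width: 0.0002
finger_force: 0.0
94 [0.50304863 0.02660809 0.07579578] [0.03793543 0.50272424] [0.49828065 0.00933907 0.07147902] [0.50972585 0.04398913 0.08067501]
```

View pics/top2.png

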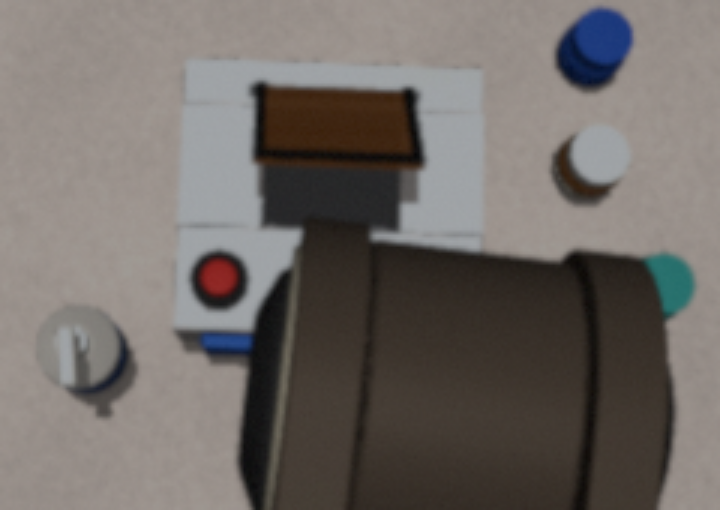

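The drawer is home: the panel middle is at x ≈ 0.503, as expected. The pump and jar are in place, and the hatch edge is at crop row ~155. Next I move over the hatch edge.

```bash
python3 -m inch '[{"claw":1,"travel":[0.06,0,0],"rotation":[0,0,0]},{"claw":1,"travel":[0.06,0,0],"rotation":[0,0,0]},{"claw":1,"travel":[0.06,0,0],"rotation":[0,0,0]},{"claw":1,"travel":[0.06,0,0],"rotation":[0,0,0]},{"claw":1,"travel":[0.06,-0.005,0],"rotation":[0,0,0]}]'
python3 -m inch '[{"claw":1,"travel":[0.06,0,0],"rotation":[0,0,0]},{"claw":1,"travel":[0,0,0.04],"rotation":[0,0,0]},{"claw":1,"travel":[0,0,0.02],"rotation":[0,0,0]},{"claw":1,"travel":[0,0,0.01],"rotation":[0,0,0]}]'
```

```text
t: 6.58
tool_pos: [0.5866, -0.0478, 0.2179]
tool_rot: [-0.0, 1.0, -0.011, -0.0]
force: [0.2, -0.3, 0.2]
gripper_width: -0.0002
finger_force: 0.0
t: 6.92
tool_pos: [0.614, -0.0481, 0.1808]
tool_rot: [-0.0, 1.0, -0.011, -0.002]
force: [-0.4, -0.2, 0.0]
gripper_width: -0.0002
finger_force: 0.0
```

```bash
python3 -m inch '[{"claw":1,"travel":[0,0,0.008],"rotation":[0,0,0]},{"claw":1,"travel":[0,0,0.008],"rotation":[0,0,0]},{"claw":1,"travel":[0,0,0.008],"rotation":[0,0,0]},{"claw":1,"travel":[-0.002,0,0.008],"rotation":[0,0,0]},{"claw":1,"travel":[-0.002,0,0.008],"rotation":[0,0,0]}]'
python3 -m inch '[{"claw":1,"travel":[-0.002,0,0.008],"rotation":[0,0,0]},{"claw":1,"travel":[-0.002,0,0.008],"rotation":[0,0,0]},{"claw":1,"travel":[-0.002,0,0.008],"rotation":[0,0,0]},{"claw":1,"travel":[-0.002,0,0.008],"rotation":[0,0,0]},{"claw":1,"travel":[-0.002,0,0.008],"rotation":[0,0,0]}]'
```

```text
t: 7.33
tool_pos: [0.6126, -0.0483, 0.1652]
tool_rot: [0.0, 1.0, -0.011, 0.0]
force: [-1.9, 0.7, 3.3]
gripper_width: 0.0001
finger_force: 1.5
t: 7.75
tool_pos: [0.6083, -0.0482, 0.1438]
tool_rot: [-0.0, 1.0, -0.011, 0.0]
force: [-0.3, -0.8, 0.5]
gripper_width: -0.0002
finger_force: 0.2
```

```bash
python3 -m inch '[{"claw":1,"travel":[-0.002,0,0.008],"rotation":[0,0,0]},{"claw":1,"travel":[-0.002,0,0.008],"rotation":[0,0,0]},{"claw":1,"travel":[-0.002,0,0.008],"rotation":[0,0,0]},{"claw":1,"travel":[-0.002,0,0.008],"rotation":[0,0,0]},{"claw":1,"travel":[-0.002,0,0.008],"rotation":[0,0,0]}]'
python3 -m inch '[{"claw":1,"travel":[-0.002,0,0.008],"rotation":[0,0,0]},{"claw":1,"travel":[-0.002,0,0.008],"rotation":[0,0,0]},{"claw":1,"travel":[0,0,0.008],"rotation":[0,0,0]},{"claw":1,"travel":[0,0,0.006],"rotation":[0,0,0]},{"claw":1,"travel":[0,0,0.004],"rotation":[0,0,0]}]'
```

```text
t: 8.17
tool_pos: [0.6031, -0.0481, 0.1238]
tool_rot: [0.0, 1.0, -0.011, -0.0]
force: [-1.0, -0.2, 0.8]
gripper_width: -0.0002
finger_force: 0.2
t: 8.58
tool_pos: [0.6011, -0.048, 0.1068]
tool_rot: [-0.0, 1.0, -0.011, -0.0]
force: [0.0, -0.2, 1.0]
gripper_width: -0.0002
finger_force: 0.2
```

```bash
python3 -m inch '[{"claw":1,"travel":[0,0,0.004],"rotation":[0,0,0]},{"claw":1,"travel":[0,0,0.004],"rotation":[0,0,0]},{"claw":1,"travel":[0,0,0.004],"rotation":[0,0,0]},{"claw":1,"travel":[0,0,0.004],"rotation":[0,0,0]},{"claw":1,"travel":[0,0,0.003],"rotation":[0,0,0]}]'
python3 -m inch '[{"claw":1,"travel":[0,0,0.002],"rotation":[0,0,0]},{"claw":1,"travel":[0,0,0.002],"rotation":[0,0,0]},{"claw":1,"travel":[0,0,0],"rotation":[0,0,0]}]'
```

```text
t: 9.0
tool_pos: [0.6013, -0.048, 0.0976]
tool_rot: [-0.0, 1.0, -0.011, -0.0]
force: [-0.3, -0.4, -0.2]
gripper_width: -0.0001
finger_force: 0.2
t: 9.25
tool_pos: [0.6013, -0.048, 0.0961]
tool_rot: [0.0, 1.0, -0.011, 0.0]
force: [0.2, 0.1, 2.7]
gripper_width: -0.0002
finger_force: 0.6
```

```bash
python3 -m inch '[{"claw":1,"travel":[0,0,0.002],"rotation":[0,0,0]},{"claw":1,"travel":[0,0,0.002],"rotation":[0,0,0]},{"claw":1,"travel":[0,0,0],"rotation":[0,0,0]}]'
```

```text
t: 9.5
tool_pos: [0.6013, -0.048, 0.0958]
tool_rot: [0.0, 1.0, -0.011, 0.001]
force: [-5.2, 0.5, 11.5]
gripper_width: -0.0001
finger_force: 6.0
```

```bash
python3 -m inch '[{"claw":1,"travel":[0,0,-0.02],"rotation":[0,0,0]},{"claw":1,"travel":[0,0,-0.06],"rotation":[0,0,0]},{"claw":1,"travel":[0,0,-0.06],"rotation":[0,0,0]},{"claw":1,"travel":[-0.035,0.05,0],"rotation":[0,0,0]},{"claw":1,"travel":[-0.04,0.052,0],"rotation":[0,0,0]}]'
python3 -m inch '[{"claw":1,"travel":[-0.04,0.052,0],"rotation":[0,0,0]},{"claw":1,"travel":[0,0,0],"rotation":[0,0,0]},{"claw":1,"travel":[0,0,0],"rotation":[0,0,0]}]'
python3 - <<'E'
from h import *
p,d=imaging.camera('side'); cv2.imwrite('pics/side2.png',cv2.resize(p[150:330,210:450,::-1],None,fx=3,fy=3))
a=box(mask(p,(3,120,30),(25,255,255)),290,400,170,270)
A=cloud('side',a,d);print(len(A),np.percentile(A,[2,50,98],axis=0) if len(A) else '')
g=box(mask(p,(45,100,50),(80,255,255)),310,345,255,285)
G=cloud('side',g,d);print(len(G),np.median(G,0) if len(G) else '')
E
```

```text
t: 9.92
tool_pos: [0.5646, -0.098, 0.1661]
tool_rot: [0.0, 1.0, -0.009, 0.002]
force: [1.0, -0.6, -1.0]
gripper_width: -0.0003
finger_force: 0.0
t: 10.17
tool_pos: [0.5416, -0.1248, 0.1644]
tool_rot: [0.0, 1.0, -0.012, 0.0]
force: [-0.3, -0.1, 0.2]
gripper_width: -0.0003
finger_force: 0.0
344 [[ 0.52125999 -0.16272647  0.09454212]
 [ 0.65889308 -0.08400738  0.09733493]
 [ 0.68199314  0.00084229  0.38782604]]
127 [ 0.54332454 -0.12395283  0.11253992]
```

View pics/side2.png

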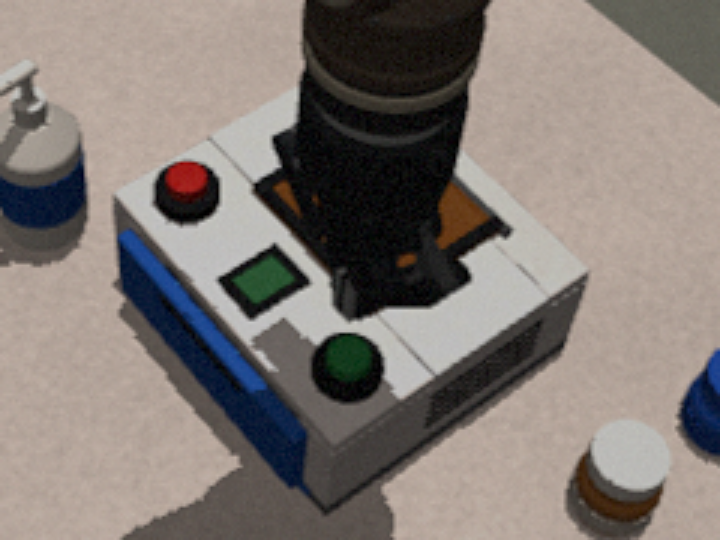

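The crop shows the hatch flat (amber at z ≈ 0.097), the drawer flush, and the green button at (347,365) below the fingertips. Now I press it.

```bash
python3 -m inch '[{"claw":1,"travel":[0.001,-0.001,0.04],"rotation":[0,0,0]},{"claw":1,"travel":[0,0,0.03],"rotation":[0,0,0]},{"claw":1,"travel":[0,0,0.02],"rotation":[0,0,0]},{"claw":1,"travel":[0,0,0.01],"rotation":[0,0,0]},{"claw":1,"travel":[0,0,0.002],"rotation":[0,0,0]}]'
python3 -m inch '[{"claw":1,"travel":[0,0,0.003],"rotation":[0,0,0]},{"claw":1,"travel":[0,0,0.003],"rotation":[0,0,0]},{"claw":1,"travel":[0,0,0.003],"rotation":[0,0,0]},{"claw":1,"travel":[0,0,0.003],"rotation":[0,0,0]},{"claw":1,"travel":[0,0,0],"rotation":[0,0,0]}]'
```

```text
t: 10.63
tool_pos: [0.5425, -0.1225, 0.1118]
tool_rot: [-0.0, 1.0, -0.01, -0.001]
force: [-0.8, 1.1, 1.7]
gripper_width: -0.0003
finger_force: 0.7
t: 11.05
tool_pos: [0.5432, -0.1231, 0.1073]
tool_rot: [-0.0, 1.0, -0.011, 0.001]
force: [0.2, 2.6, 4.4]
gripper_width: 0.0001
finger_force: 2.0
```

```bash
python3 -m inch '[{"claw":1,"travel":[0,0,0.003],"rotation":[0,0,0]},{"claw":1,"travel":[0,0,0.003],"rotation":[0,0,0]},{"claw":1,"travel":[0,0,0.003],"rotation":[0,0,0]},{"claw":1,"travel":[0,0,0],"rotation":[0,0,0]},{"claw":1,"travel":[0,0,0],"rotation":[0,0,0]}]'
```

```text
t: 11.47
tool_pos: [0.5433, -0.1231, 0.1058]
tool_rot: [0.0, 1.0, -0.011, 0.002]
force: [-6.3, 3.9, 22.3]
gripper_width: -0.0001
finger_force: 11.2
```

Bottomed out: 22 N with about 6 mm of travel. Retreat straight up, then back.

```bash
python3 -m inch '[{"claw":1,"travel":[0,0,-0.02],"rotation":[0,0,0]},{"claw":1,"travel":[0,0,-0.06],"rotation":[0,0,0]},{"claw":1,"travel":[0,0,-0.07],"rotation":[0,0,0]},{"claw":1,"travel":[0,0,-0.07],"rotation":[0,0,0]},{"claw":1,"travel":[-0.06,0,-0.03],"rotation":[0,0,0]}]'
python3 -m inch '[{"claw":1,"travel":[-0.07,0,0],"rotation":[0,0,0]},{"claw":1,"travel":[-0.07,0,0],"rotation":[0,0,0]},{"claw":1,"travel":[-0.07,0,0],"rotation":[0,0,0]},{"claw":1,"travel":[-0.07,0,0],"rotation":[0,0,0]},{"claw":1,"travel":[0,0,0],"rotation":[0,0,0]}]'
python3 -m inch '[{"claw":1,"travel":[0,0,0],"rotation":[0,0,0]},{"claw":1,"travel":[0,0,0],"rotation":[0,0,0]}]'
python3 - <<'E'
from h import *
p,d=imaging.camera('side'); cv2.imwrite('pics/side3.png',p[:,:,::-1])
a=box(mask(p,(3,120,30),(25,255,255)),290,400,170,262)
A=cloud('side',a,d);print(len(A),np.percentile(A,[2,50,98],axis=0))
b=box(mask(p,(105,120,60),(130,255,255)),230,330,220,340)
B=cloud('side',b,d);B=B[(B[:,2]>.03)&(B[:,2]<.065)];f=np.polyfit(B[:,1],B[:,0],1);print('front',len(B),f,np.polyval(f,-.045))
E
```

```text
t: 11.88
tool_pos: [0.5168, -0.1236, 0.2306]
tool_rot: [0.001, 1.0, -0.011, 0.003]
force: [-0.3, 0.0, 1.2]
gripper_width: -0.0001
finger_force: 0.0
t: 12.3
tool_pos: [0.3673, -0.1193, 0.2276]
tool_rot: [0.0, 1.0, -0.012, -0.001]
force: [0.6, -0.9, 0.3]
gripper_width: 0.0
finger_force: 0.0
t: 12.47
tool_pos: [0.3731, -0.12, 0.2275]
tool_rot: [0.0, 1.0, -0.011, 0.001]
force: [0.5, 0.5, -0.1]
gripper_width: 0.0002
finger_force: 0.0
2230 [[ 0.58937895 -0.0946966   0.09418608]
 [ 0.63463347 -0.04804447  0.09689836]
 [ 0.6807043   0.00160366  0.09991138]]
front 83 [0.09618397 0.50486301] 0.500534736328213
```

View pics/side3.png

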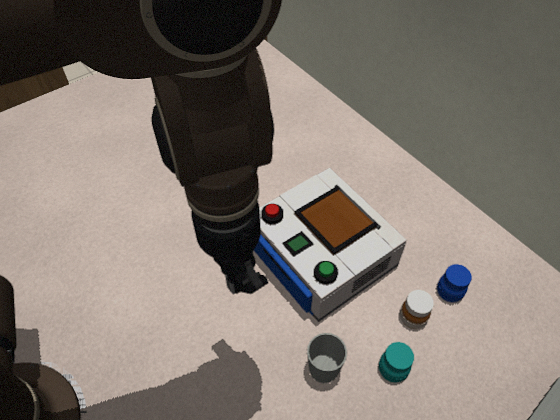

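The hatch at (338,218) is flat and the drawer is flush. The jar and beaker are undisturbed and the arm is clear.

```bash
python3 -c "from cell import bot; print(bot.hand_in())"
```

```text
the job is handed in; nothing more can be done
None
```

I pushed the drawer home gently, pushed the hatch down flat, then pressed the green start button to its stop (about 6 mm of travel), pulled the arm clear and handed the job in; no verdict came back.

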